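# Release the grinding shield and lean it up to dry

## Task

Take the amber grinding shield out for drying: pull its blue spring collar up, turn it anticlockwise until it parks in its raised notch with the orange arm clear of the shield, and leave it parked. Then lift the shield straight out of the dock and lean it, right way up, on the drying stand: lower edge set down on the green pad along the bar (held until it is down, not dropped), upper part tilted back to rest against the bar, near the bar's middle. Leave the other things on the bench where they are.

Things in the scene. Friction and masses are not known exactly. Their poses are not given: they have to be found in the camera images.
- dock: Grey bench dock, fixed: foot plate 100 x 270 x 8 mm with a slot 156 mm long, running along the dock's y axis, that holds the shield on edge between aluminium ribs reaching 32 mm above the table. Origin on the table under the middle of the slot (under the shield's middle). A steel post stands past the +y end of the slot, at y = +108 mm, and carries the spring collar. z up.
- collar_grip (a point): Point on the axis of the blue ribbed spring collar, at the height to grip it: 24 mm above its underside, 16 mm below its top. The collar is a cylinder 44 mm in diameter and 40 mm tall on the upright post; this point is 157 mm and its top 173 mm above the table when the collar is down (top 180 mm when parked). Its own -y axis is the direction in which its orange arm points.
- latch_tip (a point): End of the orange hold-down arm (14 mm wide, 8 mm thick, reaching 60 mm from the collar's axis) at the collar's lower edge. While locked the arm lies over the shield's top edge, 5 mm above it, along the shield.
- lift (a joint): How far the collar is pulled up along its post (m), 0 to 0.016. A spring pushes it down with about 4.5 N at 0 and 9 N at 0.014. From 0 it cannot be turned; it must first be raised at least 0.011. It then rests at about 0.006 in the parked notch.
- turn (a joint): Collar angle (rad), 0 = locked, arm over the shield; growing anticlockwise seen from above, stop at 1.4. A hidden bayonet step fills about 0.1 to 0.95; beyond 1.0, when let go, the collar drops 3 to 5 mm into a notch and stays parked there, raised, with the arm clear of the shield. Turning it takes under 0.2 N m.
- shield_center (a point): Centre of the shield, a rigid flat amber panel in a white frame, 150 mm wide (its y axis), 120 mm tall (its z axis, up), 12 mm thick (its x axis), 0.25 kg give or take a third. In the dock its lower edge is 8 mm above the table, top edge at 128 mm, its y axis along the dock's y; slot clearance about 1.5 mm either side.
- shield_foot (a point): Middle of the shield's lower edge face, 60 mm below its centre.
- stand: Drying stand, fixed: dark steel base 130 x 200 mm with a green pad whose top is 8 mm above the table, reaching from x = -8 to +82 mm and y = -90 to +90 mm in the stand's frame. A steel cross bar (12 mm in diameter, 182 mm long, along the stand's y axis) stands on two posts at x = -22 mm with its axis 64 mm above the table. Origin on the table; z up; +x points from the bar across the pad.
- bar (a point): Middle of the cross bar's axis, 64 mm above the table.
- cast_center (a point): Bystander: plaster dental cast, about 60 x 50 x 32 mm, beyond the bar side of the stand; middle.
- tub_center (a point): Bystander: white open tub, 84 mm across, 45 mm tall; middle.
- pen_center (a point): Bystander: black and pink pen, about 130 mm long, lying on the table.
- jar_center (a point): Bystander: small white jar with a red lid, 44 mm across, 50 mm tall; middle.
- disc_center (a point): Bystander: terracotta polishing disc, 36 mm across, 10 mm thick, lying flat; middle.
- squeeze_center (a point): Bystander: white bottle, 60 mm across, 160 mm tall; middle.
There are look-alikes about, which are no part of the job. What is meant by the part that bears shield_center is not black, pink or red, and is the larger of those in its own colour.

How it is judged:
By the outcome, as a careful person would: the job done as asked, in the order asked, and still so for the second after the job is handed in, with the robot touching nothing.
It also fails if it takes over 53 s, if anything falls off the work surface, if the arm or the gripper's body presses on something with over 40 N, if the wrist force passes 120 N, or if a joint passes its speed limit or range.

## Robot

A 7-joint arm with a two-finger parallel gripper is mounted at the origin on the work surface. World frame = base frame: x ahead of the robot, y to its left, z up, the work surface at z = 0. Lengths are in m, angles in rad, forces in N, time in s.
With the tool pointing down it reaches from about 0.425 to 0.95 m from the base axis. Payload 16.7 kg.
Tool frame: the origin (TCP) lies midway between the tips of the shut fingers; the grasp point (between the pads) lies 19 mm behind it; z points along the fingers, y is the line along which they close (so a half turn about z gives the same grasp; the last joint's range is limited). The gripper opens to 94 mm and grips with 3 to 60 N. Pads are 16 mm wide; open, the fingers measure 119 mm over their backs; the gripper's body (75 mm by 177 mm) begins 78 mm behind the grasp point.
Start: joints at [-1.272, 0.426, 0.074, 1.606, -0.034, 1.111, -0.067], TCP at [0.293, 0.608, 0.205] pointing down, gripper open.
Joint ranges: [-2.85, 2.85], [-0.5, 2.14], [-1.23, 1.37], [0.21, 2.46], [-1.02, 4.16], [0.16, 2.05], [-2.73, 2.73]. Speed limits (rad/s): [1.89, 1.89, 2.39, 2.39, 3.01, 3.01, 3.01].

## Interface

Orientations are given as a rotation vector (axis times angle).
In Python, from workcell import * gives the robot as it stands. The module is installed in compiled form; this text tells all that it offers.
- The arm moves only by the shell command python3 -m pendant 'ROWS' [FORCE]. ROWS is JSON, a list that holds one entry, the list of rows, each a list of 7 numbers: the shift along the tool's x, y, z in cm, then the turn, a rotation vector about the tool's x, y, z in degrees, then the finger opening in cm, from 0 to 9.4. A call has 1 to 8 rows; each row is the pose to reach, as a shift and turn from the pose commanded when the call began, along the tool's axes at that moment; what a row does not reach only later rows make up. A row lasts 1/10 s, in which the tool goes at most 50 mm and 8.59 degrees, less where a joint would pass 70% of its speed; a pose out of reach is approached as far as the arm can. A call with a gripper value outside its range is refused whole. The fingers move at their own pace and stop on an object; FORCE is the grip in N (left out, the last holds). Time passes only in rows, so rows that repeat a pose let the fingers close. It gives the time, the measured TCP pose, the force, the opening and the grip force at its end, in the units of the state.
- get_state(): the state, without advancing time (a new reading comes with each control period).
- snapshot(name): name is "scene" or "top" or "wrist"; returns a dict with "color" (480x640x3 uint8, red, green, blue), "mtx" (3x3 intrinsics, pixels), "eye" and "attitude" of the camera in the world. Camera axes: x right, y down, z forward; pixel columns grow to the right and rows downward; lengths in m; the calibration is good to about 2 mm. A picture is of the moment at which its call begins. There is no depth.
- hand_in(): hands the job in; it is judged then, once.
The state is a dict: "clock": time; "q": joint angles; "joint_velocities": joint speeds; "joint_efforts": joint torques, N m; "ee_pos": TCP position; "tool_rot": TCP orientation; "wrist_force": force on the tool from outside, world axes, zero at the start; "torque": the same for the moment, N m; "opening": finger opening in m; "gripper_force": force on a finger pad.
Only numpy, scipy, OpenCV 4.12 (cv2) and the standard library are available. Lean on these libraries where they do the work, as an engineer would, in place of code of your own. Each camera call takes 0.05 s, during which the arm holds its last target. There are 200 camera calls.

## Working session

There is one attempt and no reset: what is moved stays moved. The work goes in short steps, Python scripts to look and compute and a shell command to move; the robot and the scene stay as the last step left them, time stands still between calls to the robot, and variables do not carry over. Pictures are saved under pics/ and viewed, at most 10 in all, crops included, and the job is handed in when it is done.

```bash
mkdir -p pics
cat > h.py <<'E'
from workcell import *
import numpy as np, cv2
from scipy.spatial.transform import Rotation as R
def snap(n,f=None):
    s=snapshot(n)
    if f: cv2.imwrite('pics/'+f,s['color'][:,:,::-1])
    return s
def att(s):
    a=np.array(s['attitude'],float)
    return a if a.shape==(3,3) else R.from_rotvec(a).as_matrix()
def ray(s,u,v):
    d=att(s)@np.linalg.inv(s['mtx'])@np.array([u,v,1.]); return np.array(s['eye']),d
def onz(s,u,v,z):
    e,d=ray(s,u,v); return e+d*(z-e[2])/d[2]
def proj(s,p):
    c=np.array(s['mtx'])@(att(s).T@(np.array(p)-s['eye'])); return c[:2]/c[2]
def tri(obs):
    A=np.zeros((3,3));b=np.zeros(3)
    for s,u,v in obs:
        e,d=ray(s,u,v);d/=np.linalg.norm(d);P=np.eye(3)-np.outer(d,d);A+=P;b+=P@e
    return np.linalg.solve(A,b)
E
python3 - <<'E'
from h import *
for n in('scene','top'):
    s=snap(n,n+'0.png');print(n,s['eye'],s['attitude'],s['mtx'])
st=get_state();print(st['ee_pos'],st['tool_rot'],R.from_rotvec(st['tool_rot']).as_matrix().round(3),st['clock'])
E
```

```text
scene [ 1.20275537 -0.94789052  0.95079972] [-2.10894657 -0.74481862  0.35055054] [[520.46399118   0.         320.95616166]
 [  0.         520.46399118 239.73383268]
 [  0.           0.           1.        ]]
top [ 0.44771584 -0.07352543  1.10373211] [-2.18905799  2.17351805 -0.13489068] [[485.49597536   0.         322.24722612]
 [  0.         485.49597536 230.81215115]
 [  0.           0.           1.        ]]
[0.29272633 0.60778769 0.2048818 ] [-6.99067798e-01 -3.06264576e+00  1.76343682e-03] [[-0.901  0.434 -0.   ]
 [ 0.434  0.901 -0.001]
 [-0.    -0.001 -1.   ]] 0.1
```

View pics/scene0.png

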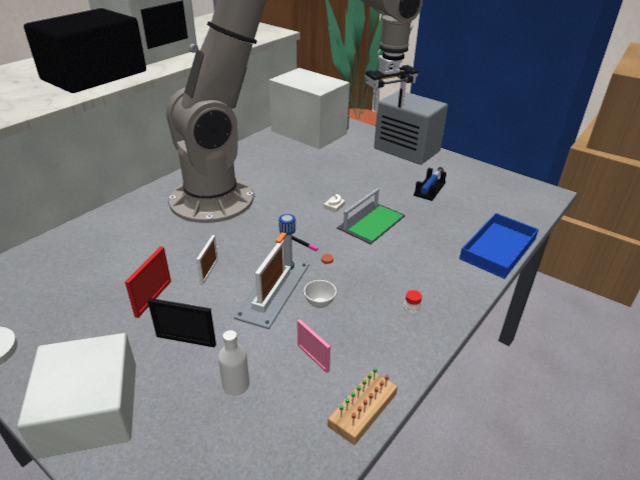

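View pics/top0.png

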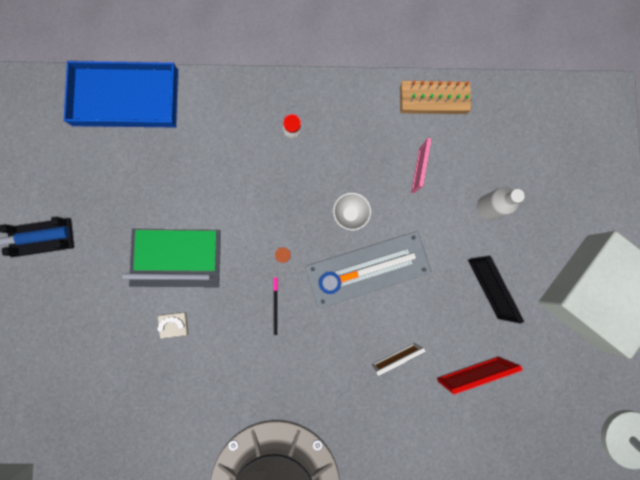

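The scene view shows these candidates for the shield:
- docked amber panel in a white frame at scene (271,270) / top (380,268)
- smaller amber one at scene (208,258) / top (399,359)
- red at scene (149,281)
- black at scene (183,323)
- pink at scene (313,345)

I choose the docked amber one: it is the larger amber panel, and the collar at top (329,283) holds it. The green pad is at top (174,251), with the bar along row 277. The cast is at top (172,325). I'll check the choice in a crop and measure.

```bash
cat > meas.py <<'E'
from h import *
t=snap('top');s=snap('scene')
def hsv(x): return cv2.cvtColor(x['color'],cv2.COLOR_RGB2HSV)
def blob(x,lo,hi,box):
    m=cv2.inRange(hsv(x),lo,hi);k=np.zeros_like(m);u0,v0,u1,v1=box;k[v0:v1,u0:u1]=m[v0:v1,u0:u1]
    c=max(cv2.findContours(k,0,1)[0],key=cv2.contourArea);return c
c=blob(t,(100,80,40),(125,255,255),(300,255,360,310));(cx,cy),r=cv2.minEnclosingCircle(c)
print('collar top',cx,cy,r,onz(t,cx,cy,.173))
o=blob(t,(5,150,120),(20,255,255),(330,255,370,300));print('arm',cv2.minAreaRect(o),cv2.boundingRect(o))
w=blob(t,(0,0,185),(180,60,255),(340,235,430,290));rw=cv2.minAreaRect(w);print('white',rw)
for p in cv2.boxPoints(rw): print(p,onz(t,*p,.128))
g=blob(t,(50,120,60),(75,255,255),(110,210,240,300));rg=cv2.minAreaRect(g);print('pad',rg)
for p in cv2.boxPoints(rg): print(p,onz(t,*p,.008))
g2=blob(s,(50,120,60),(75,255,255),(320,190,420,250));
q=cv2.approxPolyDP(cv2.convexHull(g2),5,True)[:,0];print('pad scene',[(p.tolist(),onz(s,*map(float,p),.008).round(3)) for p in q])
b=blob(s,(100,80,40),(125,255,255),(270,205,305,240));print('collar scene',cv2.boundingRect(b))
a=t['color'][225:315,290:450];bq=s['color'][200:340,210:350]
im=np.hstack([cv2.resize(a,(448,252)),cv2.resize(t['color'][220:310,110:230],(336,252))])
bq=cv2.resize(bq,(330,330));im=np.vstack([im,np.hstack([bq,cv2.resize(s['color'][185:245,325:415],(454,330))])])
cv2.imwrite('pics/crop1.png',im[:,:,::-1])
E
python3 meas.py
```

```text
collar top 329.43670654296875 282.417724609375 11.5243501663208 [ 0.44223903 -0.10965018  0.173     ]
arm ((348.6513671875, 275.9919128417969), (6.249325275421143, 17.130504608154297), 72.89727020263672) (340, 271, 18, 11)
white ((377.87274169921875, 269.0138244628906), (9.686391830444336, 78.043212890625), 72.47443389892578)
[339.20398 276.1461 ] [ 0.4545814  -0.13092079  0.128     ]
[413.62463 252.64479] [ 0.50277691 -0.28133769  0.128     ]
[416.5415  261.88156] [ 0.48417832 -0.28700838  0.128     ]
[342.12085 285.38287] [ 0.43622413 -0.13680549  0.128     ]
pad ((174.0, 250.0), (40.0, 82.0), 90.0)
[133. 230.] [0.55589542 0.32634859 0.008     ]
[215. 230.] [0.55743071 0.14293777 0.008     ]
[215. 270.] [0.46743274 0.14043359 0.008     ]
[133. 270.] [0.4662708  0.32236755 0.008     ]
pad scene [([402, 215], array([0.552, 0.32 , 0.008])), ([372, 240], array([0.553, 0.145, 0.008])), ([349, 230], array([0.469, 0.143, 0.008])), ([379, 206], array([0.465, 0.317, 0.008]))]
collar scene (279, 214, 16, 21)
```

View pics/crop1.png

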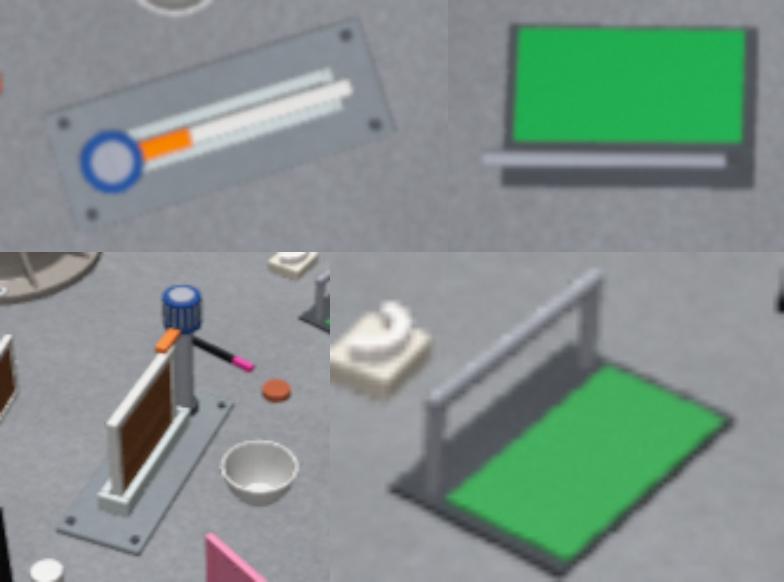

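The crop confirms it. The amber panel in its white frame stands between the ribs, with the orange arm over its end and the blue collar on the post. The stand has its bar on the robot side of the pad. Next I'll work out the approach.

```bash
cat >> h.py <<'E'
A=np.radians(16.9);COL=np.array([.4422,-.1097]);SH=COL-.108*np.array([-np.sin(A),np.cos(A)])
def down(yaw,tilt=0):
    # tool x = local y, tool y = local x; tilt leans the tool top to local -x
    M=np.array([[0,1,0],[1,0,0],[0,0,-1.]])
    return R.from_euler('z',yaw)*R.from_euler('y',-tilt)*R.from_matrix(M)
def delta(p,Rt,st=None):
    st=st or get_state();R0=R.from_rotvec(st['tool_rot'])
    print('cm',(R0.inv().apply(np.array(p)-st['ee_pos'])*100).round(2),'deg',np.degrees((R0.inv()*Rt).as_rotvec()).round(2))
E
python3 - <<'E'
from h import *
t=snap('top');print('bar end check',onz(t,122.5,277,.07),onz(t,209.6,277,.07),SH)
delta([*COL,.21],down(A))
E
```

```text
bar end check [0.45043279 0.32116388 0.07      ] [0.45153206 0.13924719 0.07      ] [ 0.47359584 -0.21303587]
cm [-44.6  -58.17  -0.45] deg [-4.000e-02  2.000e-02  4.738e+01]
```

```bash
python3 -m pendant '[[[-44.6,-58.2,-0.5,0,0,47.4,7.5],[-44.6,-58.2,-0.5,0,0,47.4,7.5],[-44.6,-58.2,-0.5,0,0,47.4,7.5],[-44.6,-58.2,-0.5,0,0,47.4,7.5],[-44.6,-58.2,-0.5,0,0,47.4,7.5],[-44.6,-58.2,-0.5,0,0,47.4,7.5],[-44.6,-58.2,-0.5,0,0,47.4,7.5],[-44.6,-58.2,-0.5,0,0,47.4,7.5]]]' 20
python3 - <<'E'
from h import *
delta([*COL,.21],down(A)); print(get_state()['q'])
E
```

```text
clock: 1.05
ee_pos: [0.3743, 0.2146, 0.2083]
tool_rot: [-1.871, -2.523, -0.001]
wrist_force: [0.6, 0.5, -0.4]
opening: 0.075
gripper_force: 0.0
cm [-33.    -2.92  -0.19] deg [ 0.01 -0.03 -0.01]
[-1.04572478e+00 -1.86363569e-04  3.80624843e-01  2.13724588e+00
 -3.69243860e-04  1.00410205e+00 -3.70116564e-01]
```

```bash
python3 -m pendant '[[[-33,-2.9,-0.2,0,0,0,7.5],[-33,-2.9,-0.2,0,0,0,7.5],[-33,-2.9,-0.2,0,0,0,7.5],[-33,-2.9,-0.2,0,0,0,7.5],[-33,-2.9,-0.2,0,0,0,7.5],[-33,-2.9,-0.2,0,0,0,7.5],[-33,-2.9,-0.2,0,0,0,7.5],[-33,-2.9,-0.2,0,0,0,7.5]]]'
python3 - <<'E'
from h import *
w=snap('wrist');t=snap('top')
cv2.imwrite('pics/w1.png',np.hstack([cv2.resize(w['color'],(400,300)),cv2.resize(t['color'][200:350,250:450],(400,300))])[:,:,::-1])
print(proj(w,[*COL,.173]),w['eye'])
m=cv2.inRange(cv2.cvtColor(w['color'],cv2.COLOR_RGB2HSV),(100,80,40),(125,255,255));k=cv2.findContours(m,0,1)[0]
c=max(k,key=cv2.contourArea);(u,v),r=cv2.minEnclosingCircle(c);print(u,v,r,cv2.boundingRect(c),onz(w,u,v,.173))
delta([*COL,.138],down(A))
E
```

```text
clock: 1.85
ee_pos: [0.4426, -0.1117, 0.2105]
tool_rot: [1.877, 2.517, -0.001]
wrist_force: [-0.1, 1.1, 0.2]
opening: 0.0749
gripper_force: 0.0
[321.26105063 256.29463783] [ 0.42307026 -0.04798623  0.38944318]
317.5 250.64285278320312 36.230796813964844 (285, 215, 66, 72) [ 0.4387971  -0.10675141  0.173     ]
cm [-0.15 -0.05  7.21] deg [-0.02  0.   -0.11]
```

View pics/w1.png

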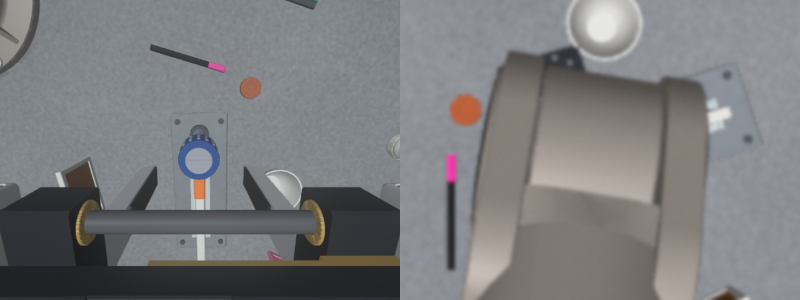

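The wrist view shows the collar ring at full-image (318,253), centred between the open fingers, with the orange arm pointing away along the shield. I'm descending and gripping.

```bash
python3 -m pendant '[[[0,-0.1,3.6,0,0,0,7.5],[0,-0.1,7.2,0,0,0,7.5],[0,-0.1,7.2,0,0,0,7.5],[0,-0.1,7.2,0,0,0,3.5],[0,-0.1,7.2,0,0,0,3.5],[0,-0.1,7.2,0,0,0,3.5],[0,-0.1,7.2,0,0,0,3.5],[0,-0.1,7.2,0,0,0,3.5]]]' 35
```

```text
clock: 2.75
ee_pos: [0.4403, -0.1083, 0.1388]
tool_rot: [-1.871, -2.522, 0.001]
wrist_force: [-13.6, -1.8, 18.0]
opening: 0.043
gripper_force: 35.0
```

```bash
python3 -m pendant '[[[0,-0.1,-0.4,0,0,0,3.5],[0,-0.1,-0.9,0,0,0,3.5],[0,-0.1,-1.4,0,0,0,3.5],[0,-0.1,-1.5,0,0,0,3.5]]]' 35
```

```text
clock: 3.15
ee_pos: [0.4401, -0.1082, 0.1536]
tool_rot: [-1.871, -2.523, -0.0]
wrist_force: [-2.0, -2.4, -10.7]
opening: 0.0437
gripper_force: 35.0
```

```bash
python3 -m pendant '[[[0,0,0,0,0,-5,3.5],[0,0,0,0,0,-11,3.5],[0,0,0,0,0,-18,3.5],[0,0,0,0,0,-25,3.5],[0,0,0,0,0,-32,3.5],[0,0,0,0,0,-38,3.5],[0,0,0,0,0,-44,3.5],[0,0,0,0,0,-50,3.5]]]' 35; python3 -m pendant '[[[0,0,0,0,0,-6,3.5],[0,0,0,0,0,-12,3.5],[0,0,0,0,0,-18,3.5],[0,0,0,0,0,-22,3.5],[0,0,0,0,0,-22,3.5]]]' 35
```

```text
clock: 3.95
ee_pos: [0.439, -0.1092, 0.1527]
tool_rot: [-0.624, -3.077, 0.002]
wrist_force: [-6.2, -9.2, -10.5]
opening: 0.0435
gripper_force: 35.0
clock: 4.45
ee_pos: [0.4389, -0.1099, 0.1527]
tool_rot: [-0.028, -3.139, 0.003]
wrist_force: [-6.9, -12.0, -8.9]
opening: 0.0439
gripper_force: 35.0
```

```bash
python3 -m pendant '[[[0,0,0.4,0,0,0,3.5],[0,0,0.8,0,0,0,3.5],[0,0,0.8,0,0,0,3.5],[0,0,0.8,0,0,0,7.5],[0,0,0.8,0,0,0,7.5],[0,0,0.8,0,0,0,7.5],[0,0,-3.5,0,0,0,7.5],[0,0,-8,0,0,0,7.5]]]'
python3 - <<'E'
from h import *
w=snap('wrist','w2.png')
delta([*SH,.26],down(A));print(get_state()['q'])
E
```

```text
clock: 5.25
ee_pos: [0.4398, -0.1084, 0.2339]
tool_rot: [-0.031, -3.139, 0.002]
wrist_force: [0.8, -0.2, 0.2]
opening: 0.0749
gripper_force: 0.0
cm [ -3.29 -10.32  -1.9 ] deg [ 0.24  0.31 71.9 ]
[-0.53474934 -0.00526713  0.64606034  2.06477059  0.00273461  1.07467134
  1.65981854]
```

View pics/w2.png

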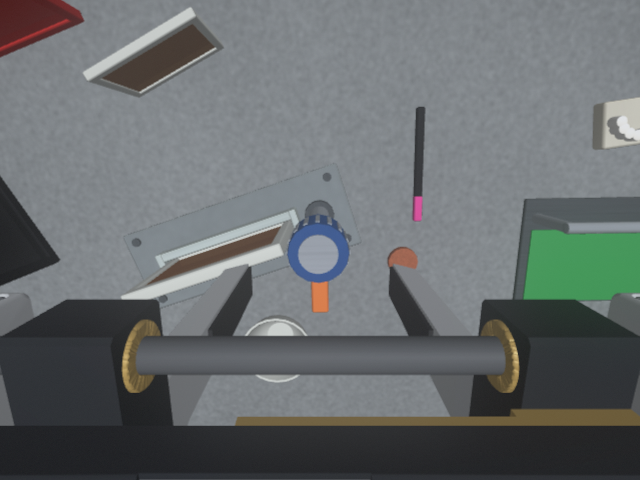

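The collar has turned about 72° and stayed there. Its orange arm at (320,297) is well clear of the shield. Moving above the shield.

```bash
python3 -m pendant '[[[0,0,-3,0,0,8,7.5],[-1,-4,-3,0,0,16,7.5],[-3.3,-10.3,-3,0,0,30,6],[-3.3,-10.3,-3,0,0,72,6],[-3.3,-10.3,-3,0,0,72,6],[-3.3,-10.3,-3,0,0,72,6],[-3.3,-10.3,-3,0,0,72,6],[-3.3,-10.3,-3,0,0,72,6]]]';python3 -m pendant '[[[0,0,0,0,0,4,6],[0,0,0,0,0,4,6]]]'
python3 - <<'E'
from h import *
w=snap('wrist','w3.png');delta([.472,-.2122,.091],down(A))
for y in(-.075,.06):
  for x in(-.006,.006): print(proj(w,[*(SH+y*np.array([-np.sin(A),np.cos(A)])+x*np.array([np.cos(A),np.sin(A)])),.128]).round(1))
E
```

```text
clock: 6.1
ee_pos: [0.4718, -0.2118, 0.2634]
tool_rot: [1.78, 2.588, 0.001]
wrist_force: [-0.6, 0.8, 0.1]
opening: 0.0603
gripper_force: 0.0
clock: 6.3
ee_pos: [0.4718, -0.2116, 0.2634]
tool_rot: [1.862, 2.53, 0.001]
wrist_force: [-0.3, 0.7, 0.8]
opening: 0.0599
gripper_force: 0.0
cm [-0.06 -0.   17.24] deg [0.02 0.01 0.55]
[315.4 305.5]
[327.8 305.5]
[315.8 163.6]
[329.4 163.6]
```

View pics/w3.png

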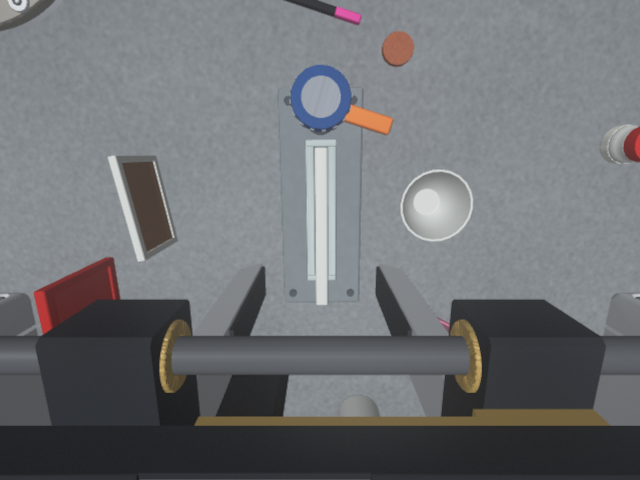

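The wrist view shows the shield's top edge running from (320,147) to (321,305), centred between the fingers and parallel to them. The arm at (370,120) is clear. I'm descending and gripping.

```bash
python3 -m pendant '[[[0,0,4,0,0,0,6],[0,0,9,0,0,0,5],[0,0,13,0,0,0,5],[0,0,16,0,0,0,5],[0,0,17.2,0,0,0,5],[0,0,17.2,0,0,0,5]]]'; python3 -m pendant '[[[0,0,0,0,0,0,0.5],[0,0,0,0,0,0,0.5],[0,0,0,0,0,0,0.5],[0,0,0,0,0,0,0.5],[0,0,0,0,0,0,0.5],[0,0,0,0,0,0,0.5]]]' 30
```

```text
clock: 6.95
ee_pos: [0.4709, -0.2119, 0.0905]
tool_rot: [-1.859, -2.53, 0.002]
wrist_force: [1.1, 0.2, 0.4]
opening: 0.0499
gripper_force: 0.0
clock: 7.55
ee_pos: [0.4717, -0.2118, 0.0916]
tool_rot: [1.861, 2.531, 0.001]
wrist_force: [-0.5, 1.5, 7.5]
opening: 0.0117
gripper_force: 30.0
```

Gripped at 11.7 mm with little side force. Lifting straight up.

```bash
python3 -m pendant '[[[0,0,-0.5,0,0,0,0.5],[0,0,-1.5,0,0,0,0.5],[0,0,-3,0,0,0,0.5],[0,0,-5,0,0,0,0.5],[0,0,-8,0,0,0,0.5],[0,0,-12,0,0,0,0.5],[0,0,-15,0,0,0,0.5],[0,0,-15,0,0,0,0.5]]]' 40
cat >> h.py <<'E'
BAR=np.array([.4515,.231]);SY=np.radians(0.7)
def place(t,s,h,clear=0):
    """TCP for foot back edge at height h, tilt t(deg), TCP s m above foot along shield, clear = extra +x"""
    t=np.radians(t);xb=(.006+.056*np.sin(t))/np.cos(t)  # from bar axis to foot back edge
    u=np.array([-np.sin(t),np.cos(t)]);f=np.array([np.cos(t),np.sin(t)])
    q=np.array([xb+clear,h])+.006*f+s*u
    return [BAR[0]+q[0]*np.cos(SY),BAR[1]+q[0]*np.sin(SY),q[1]]
E
python3 - <<'E'
from h import *
print(get_state()['q'].round(2) if hasattr(get_state()['q'],'round') else get_state()['q'])
delta([.56,.231,.25],down(SY))
w=snap('wrist');s=snap('scene');c=s['color'][190:330,220:400]
cv2.imwrite('pics/l1.png',np.hstack([cv2.resize(c,(450,350)),cv2.resize(w['color'],(350,350))])[:,:,::-1])
E
```

```text
clock: 8.35
ee_pos: [0.4728, -0.213, 0.2456]
tool_rot: [1.86, 2.526, 0.005]
wrist_force: [-0.0, -0.3, -3.3]
opening: 0.012
gripper_force: 40.0
[-0.49  0.16  0.89  1.95 -0.14  1.09  0.77]
cm [39.81 21.51 -0.39] deg [ 0.33  0.05 16.57]
```

View pics/l1.png

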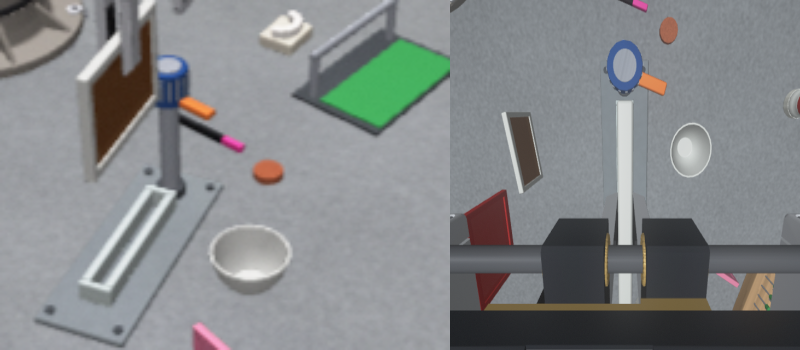

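The shield is out and upright, with the slot empty and the collar parked. Its lower edge is at about 162 mm, so I'll raise it above the collar (180 mm) before crossing to the pad side of the stand.

```bash
python3 -m pendant '[[[0,0,-3,0,0,0,0.5],[0,0,-6.5,0,0,0,0.5],[0,2,-6.5,0,0,0,0.5],[5,6,-6.5,0,0,4,0.5],[10,10,-6.5,0,0,8,0.5],[15,13,-6.5,0,0,12,0.5],[20,16,-6.5,0,0,16.6,0.5],[25,18,-6.5,0,0,16.6,0.5]]]' 40
python3 - <<'E'
from h import *
delta([.53,.231,.25],down(SY))
E
```

```text
clock: 9.25
ee_pos: [0.5611, 0.0347, 0.3051]
tool_rot: [-2.211, -2.231, 0.003]
wrist_force: [1.0, -0.8, -2.6]
opening: 0.012
gripper_force: 40.0
cm [19.66 -2.93  5.49] deg [-0.1   0.06 -0.2 ]
```

```bash
python3 -m pendant '[[[5,-1,0,0,0,-0.2,0.5],[10,-2,1,0,0,-0.2,0.5],[15,-2.9,2,0,0,-0.2,0.5],[19.7,-2.9,3,0,0,-0.2,0.5],[19.7,-2.9,3,0,0,-0.2,0.5],[19.7,-2.9,3,0,0,-0.2,0.5]]]' 40
python3 - <<'E'
from h import *
st=get_state();print(np.round(st['q'],2))
for h,c in((.06,.03),(.03,.012),(.012,.004)):
    p=place(18,.083,h,c);print(p);delta(p,down(SY,np.radians(18)),st)
E
```

```text
clock: 9.85
ee_pos: [0.529, 0.2303, 0.2746]
tool_rot: [2.201, 2.241, -0.005]
wrist_force: [0.4, -0.1, -1.7]
opening: 0.0119
gripper_force: 40.0
[-1.09  0.24  0.68  1.77 -0.16  1.18 -0.34]
[np.float64(0.4860596255100355), np.float64(0.2314222464861206), np.float64(0.14079179281874743)]
cm [ 0.23 -4.26 13.39] deg [-18.13   0.09   0.36]
[np.float64(0.46806096885614734), np.float64(0.23120234047108612), np.float64(0.11079179281874743)]
cm [ 0.24 -6.05 16.39] deg [-18.13   0.09   0.36]
[np.float64(0.46006156589886377), np.float64(0.23110460446440415), np.float64(0.09279179281874743)]
cm [ 0.25 -6.85 18.2 ] deg [-18.13   0.09   0.36]
```

```bash
python3 -m pendant '[[[0.2,-0.5,3,-5,0,0,0.5],[0.2,-1.5,7,-10,0,0.3,0.5],[0.2,-3,10,-14,0,0.3,0.5],[0.2,-4.3,13.4,-18,0,0.3,0.5],[0.2,-4.3,13.4,-18,0,0.3,0.5],[0.2,-4.3,13.4,-18,0,0.3,0.5]]]' 40
python3 - <<'E'
from h import *
st=get_state();print(st['ee_pos'],np.round(st['q'],2))
for h,c in((.03,.015),(.013,.006)):
    p=place(18,.083,h,c);delta(p,down(SY,np.radians(18)),st)
s=snap('scene');t=snap('top')
cv2.imwrite('pics/p1.png',np.hstack([cv2.resize(s['color'][110:260,300:440],(420,450)),cv2.resize(t['color'][180:330,100:220],(360,450))])[:,:,::-1])
E
```

```text
clock: 10.45
ee_pos: [0.4864, 0.2294, 0.1418]
tool_rot: [2.043, 2.064, 0.324]
wrist_force: [0.7, 0.9, -1.7]
opening: 0.0116
gripper_force: 40.0
[0.48635652 0.22937557 0.14177701] [-1.33  0.16  0.7   2.23  0.16  0.54 -0.76]
cm [ 0.2  -2.41  2.48] deg [-0.1   0.08 -0.11]
cm [ 0.2  -3.79  3.82] deg [-0.1   0.08 -0.11]
```

View pics/p1.png

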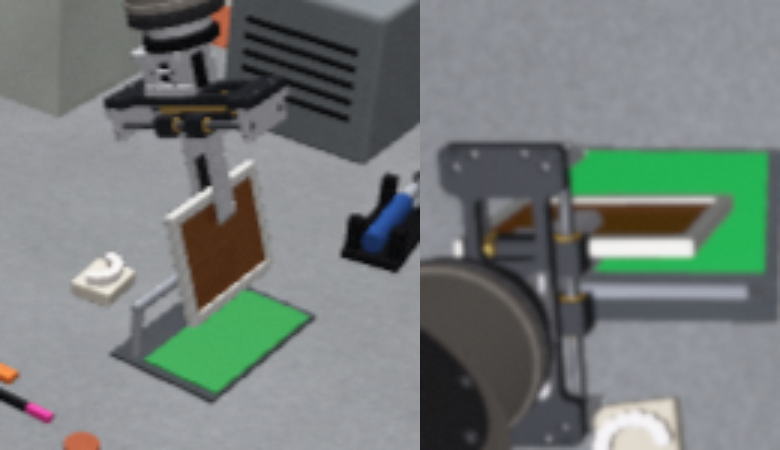

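The shield is tilted the right way, right way up, over the pad on its bar side, with the bar behind it at crop (690,292). Lowering to just above the pad.

```bash
python3 -m pendant '[[[0.2,-1.2,1.2,0,0,0,0.5],[0.2,-2.4,2.5,0,0,0,0.5],[0.2,-3.1,3.2,0,0,0,0.5],[0.2,-3.8,3.8,0,0,0,0.5],[0.2,-3.8,3.8,0,0,0,0.5]]]' 40; python3 -m pendant '[[[0,-0.07,0.2,0,0,0,0.5],[0,-0.14,0.4,0,0,0,0.5],[0,-0.17,0.5,0,0,0,0.5]]]' 40
```

```text
clock: 11.05
ee_pos: [0.4623, 0.2323, 0.0939]
tool_rot: [2.042, 2.063, 0.326]
wrist_force: [0.3, -0.9, -1.8]
opening: 0.0118
gripper_force: 40.0
clock: 11.35
ee_pos: [0.4627, 0.2329, 0.0892]
tool_rot: [2.042, 2.064, 0.329]
wrist_force: [-0.5, 1.1, 4.3]
opening: 0.0116
gripper_force: 40.0
```

Contact with the pad shows at z = 89 mm. I'll lift 2 mm and shift back towards the bar until it touches.

```bash
python3 -m pendant '[[[0,0.06,-0.2,0,0,0,0.5],[0,-0.15,-0.26,0,0,0,0.5],[0,-0.32,-0.32,0,0,0,0.5],[0,-0.32,-0.32,0,0,0,0.5]]]' 40; python3 -m pendant '[[[0,-0.1,-0.03,0,0,0,0.5],[0,-0.2,-0.06,0,0,0,0.5],[0,-0.2,-0.06,0,0,0,0.5]]]' 40
```

```text
clock: 11.75
ee_pos: [0.458, 0.2327, 0.0911]
tool_rot: [2.042, 2.064, 0.328]
wrist_force: [-0.3, -0.3, -2.3]
opening: 0.0115
gripper_force: 40.0
clock: 12.05
ee_pos: [0.4562, 0.2327, 0.0911]
tool_rot: [2.042, 2.064, 0.328]
wrist_force: [1.8, -0.1, -2.5]
opening: 0.012
gripper_force: 40.0
```

```bash
python3 -m pendant '[[[0,-0.1,-0.03,0,0,0,0.5],[0,-0.1,-0.03,0,0,0,0.5]]]' 40; python3 -m pendant '[[[0,-0.03,0.1,0,0,0,0.5],[0,-0.06,0.2,0,0,0,0.5],[0,-0.06,0.2,0,0,0,0.5]]]' 40
```

```text
clock: 12.25
ee_pos: [0.4556, 0.2327, 0.0912]
tool_rot: [2.042, 2.063, 0.329]
wrist_force: [4.7, -0.7, -2.9]
opening: 0.0118
gripper_force: 40.0
clock: 12.55
ee_pos: [0.4559, 0.2331, 0.0893]
tool_rot: [2.042, 2.063, 0.33]
wrist_force: [3.4, 1.3, 3.1]
opening: 0.0116
gripper_force: 40.1
```

Both the bar and the pad are in contact with light forces. Releasing and backing out along the tool axis.

```bash
python3 -m pendant '[[[0,0,0,0,0,0,1.6],[0,0,0,0,0,0,2.2],[0,0,0,0,0,0,3.5],[0,0,0,0,0,0,4],[0,0,0,0,0,0,4],[0,0,-3,0,0,0,4],[0,0,-7,0,0,0,4],[0,0,-11,0,0,0,4]]]' 10; python3 -m pendant '[[[0,0,-5,0,0,0,4],[-5,2,-8,0,0,0,4],[-10,2,-8,0,0,0,4],[-15,2,-8,0,0,0,4],[-20,2,-8,0,0,0,4],[-20,2,-8,0,0,0,4]]]'
python3 - <<'E'
from h import *
s=snap('scene');t=snap('top')
cv2.imwrite('pics/f1.png',np.hstack([cv2.resize(s['color'][120:320,220:440],(440,400)),cv2.resize(t['color'][180:350,90:240],(353,400))])[:,:,::-1])
print(get_state()['ee_pos'])
E
```

```text
clock: 13.35
ee_pos: [0.4212, 0.231, 0.1942]
tool_rot: [2.042, 2.061, 0.325]
wrist_force: [-0.4, 1.4, 1.4]
opening: 0.0399
gripper_force: 0.0
clock: 13.95
ee_pos: [0.4175, 0.0307, 0.2756]
tool_rot: [2.042, 2.064, 0.329]
wrist_force: [1.4, 1.1, -0.5]
opening: 0.0402
gripper_force: 0.0
[0.4175706  0.02785263 0.27536584]
```

View pics/f1.png

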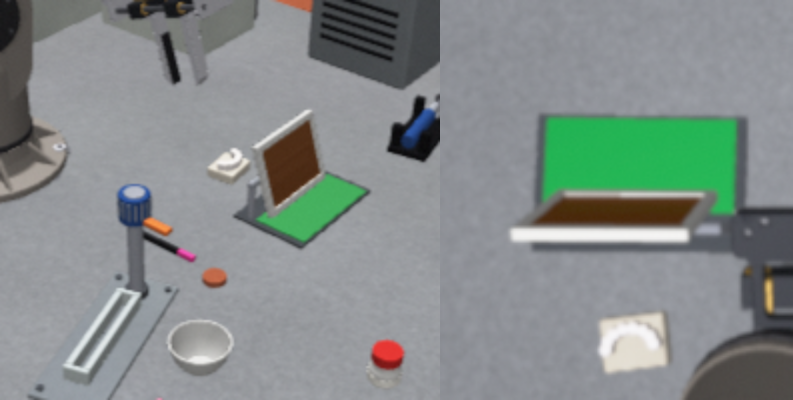

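The shield leans on the bar at crop (290,165), with its foot on the pad and centred. The collar is parked with its arm clear, the other things are where they were, and the robot is touching nothing. Handing in.

```bash
python3 -c "
from workcell import *
print(hand_in())"
```

```text
the job is handed in; nothing more can be done
None
```

The collar is parked about 72° round with its arm clear, and the amber shield leans on the drying stand, foot on the pad near the bar's middle; I handed the job in at about 14 s, and no verdict came back.

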